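# Bolt the storage box with the red grip

### The job

Bolt the lid of the wooden box whose bolt has the red grip: lift the red grip over the brass bump, slide the bolt fully home through the brass keeper on the lid, let the grip drop down flat behind the bump and let go. Leave the blue bolt of the other box as it is.

Things in the scene. Friction and masses are not known exactly. Their poses are not given: they have to be found in the camera images.
- red_grip_point (a point): Red upright knob of the bolt on one of two like fixed wooden boxes (120x230x65 mm high). Knob 16 (x) x 20 (y) x 44 mm high; point on its axis 20 mm below its top, 110 mm over the worktop at rest; z up. Level +y = way the bolt slides home, to the brass keeper arch. Bolt, straps, keeper stay 28 mm or more, the knob's 38 mm wide foot 22 mm, below the point; free room for fingers on all sides.
- red_bolt (a joint): Travel of the red bolt, m: 0 fully open, 0.045 fully home (hard stop); starts at 0 to 0.006. With the grip down the two legs at its foot catch on the brass bump at about 0.011; carry it raised past 0.027, then it can drop behind the bump. The grip travels along with the bolt. Friction 1.5 N; it stays where left.
- red_grip (a joint): Lift of the red grip straight up, m: 0 down at rest, 0.018 hard stop. It clears the bump when raised over 0.009; 0.012 to 0.015 is good. It weighs 70 g and falls when let go; let go over the bump, it stays up at 0.009.
- blue_grip_point (a point): The same point of the blue knob on the other box, of the same size and build; this bolt is to be left alone. Either box may be the left one; each is turned by up to 20 degrees, its length across the robot's view.

How it is judged (in metres and radians):
At the end, for the whole second after the job is handed in: The red bolt is within 10 mm of fully home (joint above 0.035 m), its grip is down behind the bump (lift under 3 mm), and the blue grip is within 10 mm of where it was (value of joint red_bolt above 0.035 m and value of joint red_grip below 0.003 m and distance of blue_grip_point from where it was at the start of the episode below 0.01 m); the robot touches nothing.
It fails at once if the blue bolt is slid or its grip lifted by more than 10 mm (distance of blue_grip_point from where it was at the start of the episode above 0.01 m).
It also fails if it takes over 32 s, if anything falls off the work surface, if the arm or the gripper's body presses on something with over 40 N, if the wrist force passes 120 N, or if a joint passes its speed limit or range.

### The arm

A 6-joint arm with a two-finger parallel gripper is mounted at the origin on a cart in front of the work surface, level with it; the furniture and walls round the work are solid. World frame = base frame: x ahead of the robot, y to its left, z up, the work surface at z = 0. Lengths are in mm, angles in rad, forces in N, time in s.
With the tool pointing down it reaches from about 300 to 775 mm from the base axis. Payload 14.6 kg.
Tool frame: the origin (TCP) lies at the very end of the fingers, on their centre line; the grasp point (between the pads) lies 19 mm behind it; z points along the fingers, y is the line along which they close (so a half turn about z gives the same grasp; the last joint's range is limited). The gripper opens to 94 mm and grips with 3 to 60 N. Pads are 16 mm wide; open, the fingers measure 119 mm over their backs; the gripper's body (75 mm by 177 mm) begins 78 mm behind the grasp point.
Start: joints at [-1.22, 0.3, 1.521, -0, 1.321, -0.067], TCP at [223.155, -502.684, 205.446] pointing down, gripper open.
Joint ranges: [-3.03, 3.03], [-0.79, 2.21], [0.23, 2.52], [-1.04, 4.18], [0, 3.07], [-2.55, 2.55]. Speed limits (rad/s): [2.22, 2.22, 2.57, 3.14, 3.14, 3.14].

### API

Orientations are given as [roll, pitch, yaw] about the fixed x, y, z axes, in that order (R = Rz(yaw) Ry(pitch) Rx(roll)).
In Python, from cell import manip gives the robot as it stands. The module is installed in compiled form; this text tells all that it offers.
- The arm moves only by the shell command python3 -m inch 'ROWS' [FORCE]. ROWS is JSON, a list of rows, each an object of numbers: "gripper": the opening, from 0 (shut) to 1 (fully open); "dx", "dy", "dz": the shift along the world's x, y, z in m; "wx", "wy", "wz": the turn, a rotation vector about the world's x, y, z in degrees. A call has exactly 5 rows; each row is the pose to reach, as a shift and turn from the pose commanded when the call began; what a row does not reach only later rows make up. A row lasts 1/12 s, in which the tool goes at most 41.7 mm and 7.16 degrees, less where a joint would pass 70% of its speed; a pose out of reach is approached as far as the arm can. A call with a gripper value outside its range is refused whole. The fingers move at their own pace and stop on an object; FORCE is the grip in N (left out, the last holds). Time passes only in rows, so rows that repeat a pose let the fingers close, or fill a call up. It gives the time, the measured TCP pose, the force, the opening and the grip force at its end, in the units of the state.
- manip.read_state(): the state, without advancing time (a new reading comes with each control period).
- manip.camera(name): name is "scene" or "top" or "wrist"; returns the picture (384x512x3 uint8, blue, green, red); there is no depth.
- manip.camera_info(name): a dict with "camera_matrix" (3x3 intrinsics, pixels), "D" ([k1, k2, p1, p2, k3] as OpenCV has them; the pictures are not rectified), "R" (3x3) and "t" (3): a world point X has camera coordinates R X + t; the wrist camera has in their place "tool_from_camera" (4x4, takes a point from camera to tool coordinates, whose origin is the TCP and whose axes are the flange's). Camera axes: x right, y down, z forward; pixel columns grow to the right and rows downward; lengths in mm; the calibration is good to about 2 mm. A picture is of the moment at which its call begins: read the wrist's pose just before it. camera_info takes no time and is no camera call.
- manip.sign_off(): hands the job in; it is judged then, once.
The state is a dict: "clock": time; "joints": joint angles; "qd": joint speeds; "effort": joint torques, N m; "eef_pos": TCP position; "eef_rot": TCP orientation; "wrist_force": force on the tool from outside, world axes, zero at the start; "moment": the same for the moment, N m; "finger_gap": finger opening in mm; "finger_force": force on a finger pad.
Only numpy, scipy, OpenCV 4.12 (cv2) and the standard library are available. Lean on these libraries where they do the work, as an engineer would, in place of code of your own. Each camera call takes 0.05 s, during which the arm holds its last target. There are 200 camera calls.

## Working session

There is one attempt and no reset: what is moved stays moved. The work goes in short steps, Python scripts to look and compute and a shell command to move; the robot and the scene stay as the last step left them, time stands still between calls to the robot, and variables do not carry over. Pictures are saved under pics/ and viewed, at most 10 in all, crops included, and the job is handed in when it is done.

```bash
mkdir -p pics; python3 - <<'E'
from cell import manip
import cv2,numpy as np
s=manip.read_state(); print(s['clock'],s['eef_pos'],s['eef_rot'],s['finger_gap'])
a=manip.camera("scene");b=manip.camera("top")
cv2.imwrite('pics/a.png',a);cv2.imwrite('pics/b.png',b)
for n in("scene","top","wrist"):print(n,manip.camera_info(n))
E
```

```text
0.0 [ 223.06485036 -502.44704628  204.87968472] [-3.14042148e+00 -7.09666368e-05  4.17760054e-01] 93.90125051373636
scene {'camera_matrix': array([[361.34142391,   0.        , 250.46424001],
       [  0.        , 361.34142391, 191.06979591],
       [  0.        ,   0.        ,   1.        ]]), 'D': array([-0.04507097,  0.        ,  0.        ,  0.        ,  0.        ]), 'R': array([[-0.8809677 , -0.47290319, -0.01607763],
       [-0.17326715,  0.35402351, -0.91904616],
       [ 0.44031172, -0.80686426, -0.39382186]]), 't': array([381.93100872, 251.25829523, 637.1132789 ])}
top {'camera_matrix': array([[429.95955348,   0.        , 253.37861381],
       [  0.        , 429.95955348, 191.39279018],
       [  0.        ,   0.        ,   1.        ]]), 'D': array([-0.10385945,  0.        ,  0.        ,  0.        ,  0.        ]), 'R': array([[-0.01749249, -0.99945243, -0.02808661],
       [-0.98668326,  0.02179865, -0.16118609],
       [ 0.16171008,  0.02489304, -0.9865243 ]]), 't': array([-56.9182542 , 491.82691837, 921.77722487])}
wrist {'camera_matrix': array([[328.84466583,   0.        , 249.12684555],
       [  0.        , 328.84466583, 184.64104763],
       [  0.        ,   0.        ,   1.        ]]), 'D': array([-0.0255711,  0.       ,  0.       ,  0.       ,  0.       ]), 'tool_from_camera': array([[ 3.42566797e-04, -9.73192432e-01, -2.29992117e-01,
         6.63450997e+01],
       [ 9.99999924e-01,  3.76767180e-04, -1.04787056e-04,
         6.46545053e-01],
       [ 1.88631451e-04, -2.29992063e-01,  9.73192486e-01,
        -1.79565436e+02],
       [ 0.00000000e+00,  0.00000000e+00,  0.00000000e+00,
         1.00000000e+00]])}
```

View pics/a.png

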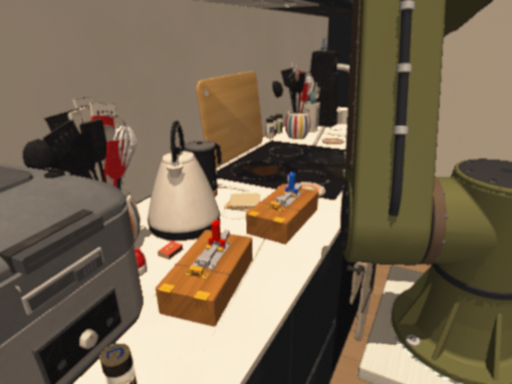

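View pics/b.png

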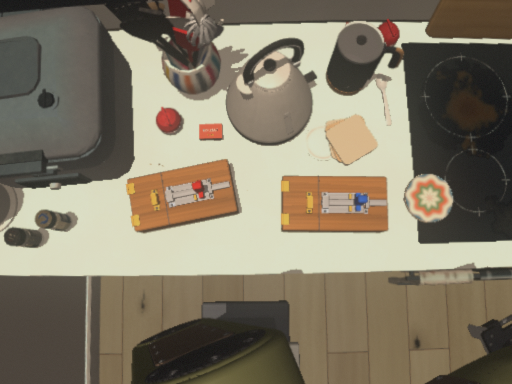

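The scene view shows the red knob at (216,230) and the blue one at (292,183). In the top view the red knob is at (199,187) on the left box, its brass keeper is at (155,199), and the bolt tail is near (228,185). The blue knob is at (361,200) on the right box.

```bash
cat > h.py <<'E'
import cv2,numpy as np
def ray(info,uv,T=None):
    p=cv2.undistortPoints(np.array([[uv]],float),info['camera_matrix'],info['D'])[0,0]
    d=np.array([*p,1.])
    if T is None: R=info['R'];return -R.T@info['t'],R.T@d
    return T[:3,3],T[:3,:3]@d
def onz(o,d,z): return o+d*(z-o[2])/d[2]
def red(im,box=None):
    h=cv2.cvtColor(im,cv2.COLOR_BGR2HSV)
    m=((h[...,0]<6)|(h[...,0]>174))&(h[...,1]>170)&(h[...,2]>70)
    m=m.astype(np.uint8)
    if box is not None: k=np.zeros_like(m);x0,y0,x1,y1=box;k[y0:y1,x0:x1]=1;m*=k
    return m
E
python3 - <<'E'
from h import *
from cell import manip
I={n:manip.camera_info(n) for n in('scene','top')}
R=[]
for n,f,b in(('scene','a',(200,210,232,250)),('top','b',(185,172,215,200))):
    m=red(cv2.imread(f'pics/{f}.png'),b);y,x=np.nonzero(m);print(n,x.mean(),y.mean(),x.min(),x.max(),y.min(),y.max(),len(x))
    R.append(ray(I[n],(x.mean(),y.mean())))
(o1,d1),(o2,d2)=R
s=np.linalg.lstsq(np.c_[d1,-d2],o2-o1,rcond=None)[0];print(o1+s[0]*d1,o2+s[1]*d2)
print('z115',onz(*R[1],115))
K=onz(*ray(I['top'],(155,199)),75);B=onz(*ray(I['top'],(228,185)),72);print(K,B,np.degrees(np.arctan2(*(K-B)[1::-1])))
C=[onz(*ray(I['top'],p),65) for p in((127,181),(227,161),(238,208),(137,232))]
for c in C:print(c)
im=cv2.imread('pics/b.png')[140:250,110:410];cv2.imwrite('pics/c.png',cv2.resize(im,None,fx=2.6,fy=2.6,interpolation=2))
E
```

```text
scene 215.92957746478874 233.45070422535213 209 225 220 246 213
top 197.58227848101265 187.0506329113924 192 202 180 197 79
[490.11793079  47.90534384 100.47397388] [492.30037485  49.04066482 101.03978164]
z115 [489.82534219  46.84112873 115.        ]
[472.71350941 146.27256045  75.        ] [500.46219678 -12.7064728   72.        ] 99.90084091598929
[515.95432062 213.10571982  65.        ]
[555.5420087 -10.3002277  65.       ]
[450.70375065 -33.38319648  65.        ]
[402.44209322 187.5411929   65.        ]
```

View pics/c.png

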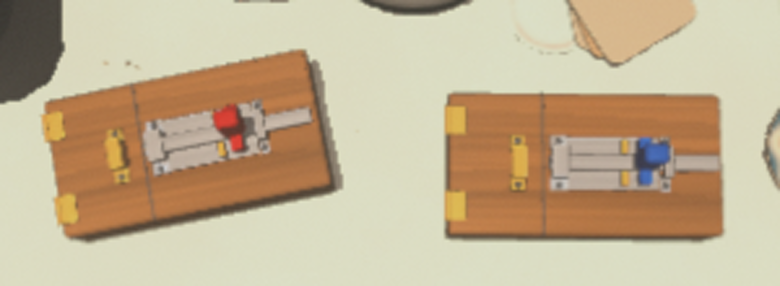

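The closeup confirms the red box is turned by about 11°, so the home direction is about 101° from world x. The red knob is near (490, 47). I'll move above it, with the fingers closing along the bolt.

```bash
python3 -m inch '[{"dx":0.0175,"dy":0.036,"dz":0.005,"wz":-1,"gripper":1},{"dx":0.035,"dy":0.072,"dz":0.01,"wz":-2,"gripper":1},{"dx":0.0525,"dy":0.108,"dz":0.015,"wz":-3,"gripper":1},{"dx":0.07,"dy":0.144,"dz":0.02,"wz":-4,"gripper":1},{"dx":0.0875,"dy":0.18,"dz":0.02,"wz":-5,"gripper":1}]'
python3 -m inch '[{"dx":0.0175,"dy":0.036,"wz":-1,"gripper":1},{"dx":0.035,"dy":0.072,"wz":-2,"gripper":1},{"dx":0.0525,"dy":0.108,"wz":-3,"gripper":1},{"dx":0.07,"dy":0.144,"wz":-4,"gripper":1},{"dx":0.0875,"dy":0.18,"wz":-5,"gripper":1}]'
python3 -m inch '[{"dx":0.0175,"dy":0.036,"wz":-1,"gripper":1},{"dx":0.035,"dy":0.072,"wz":-2,"gripper":1},{"dx":0.0525,"dy":0.108,"wz":-3,"gripper":1},{"dx":0.07,"dy":0.144,"wz":-3,"gripper":1},{"dx":0.0875,"dy":0.18,"wz":-3,"gripper":1}]'
python3 -m inch '[{"dx":0.005,"dy":0.01,"gripper":1},{"dx":0.005,"dy":0.01,"gripper":1},{"dx":0.005,"dy":0.01,"gripper":1},{"dx":0.005,"dy":0.01,"gripper":1},{"dx":0.005,"dy":0.01,"gripper":1}]'
cat > look.py <<'E'
import sys
from h import *
from cell import manip
from scipy.spatial.transform import Rotation as Rn
s=manip.read_state();im=manip.camera("wrist");cv2.imwrite(f'pics/{sys.argv[1]}.png',im)
I=manip.camera_info("wrist");T=np.eye(4);T[:3,:3]=Rn.from_euler('xyz',s['eef_rot']).as_matrix();T[:3,3]=s['eef_pos'];T=T@I['tool_from_camera']
print(s['clock'],s['eef_pos'],s['eef_rot'],s['finger_gap'],s['wrist_force'])
n,l,st,c=cv2.connectedComponentsWithStats(red(im))
for i in range(1,n):
    if st[i,4]>60: print(st[i],c[i],onz(*ray(I,c[i],T),float(sys.argv[2])))
E
python3 look.py w1 130
```

```text
0.1 [ 223.06715067 -502.47916286  204.92758916] [-3.14055912e+00 -7.16380280e-05  4.17774919e-01] 94.19524989102469 [ 2.68169040e-01 -6.82692266e-01  2.84297472e-04]validation failed for argument at $[0]...
validation failed for argument at $[0]...
validation failed for argument at $[0]...
validation failed for argument at $[0]...
```

View pics/w1.png

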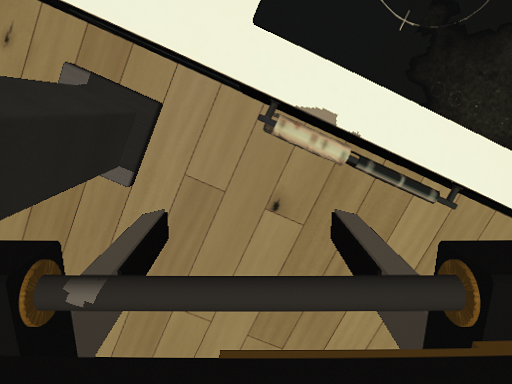

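The arm did not move: the picture shows only the floor and the counter edge. The rows probably need all seven keys, so I'll try one call with them.

```bash
python3 -m inch '[{"gripper":1,"dx":0.0175,"dy":0.036,"dz":0.005,"wx":0,"wy":0,"wz":-1},{"gripper":1,"dx":0.035,"dy":0.072,"dz":0.01,"wx":0,"wy":0,"wz":-2},{"gripper":1,"dx":0.0525,"dy":0.108,"dz":0.015,"wx":0,"wy":0,"wz":-3},{"gripper":1,"dx":0.07,"dy":0.144,"dz":0.02,"wx":0,"wy":0,"wz":-4},{"gripper":1,"dx":0.0875,"dy":0.18,"dz":0.02,"wx":0,"wy":0,"wz":-5}]'
```

```text
clock: 0.57
eef_pos: [311.1, -321.1, 226.2]
eef_rot: [3.141, -0.0, 0.329]
wrist_force: [1.1, -0.7, -1.0]
finger_gap: 94.2
finger_force: 0.0
```

```bash
python3 -m inch '[{"gripper":1,"dx":0.0175,"dy":0.036,"dz":0,"wx":0,"wy":0,"wz":-1},{"gripper":1,"dx":0.035,"dy":0.072,"dz":0,"wx":0,"wy":0,"wz":-2},{"gripper":1,"dx":0.0525,"dy":0.108,"dz":0,"wx":0,"wy":0,"wz":-3},{"gripper":1,"dx":0.07,"dy":0.144,"dz":0,"wx":0,"wy":0,"wz":-4},{"gripper":1,"dx":0.0875,"dy":0.18,"dz":0,"wx":0,"wy":0,"wz":-5}]'
python3 -m inch '[{"gripper":1,"dx":0.0175,"dy":0.036,"dz":0,"wx":0,"wy":0,"wz":-1},{"gripper":1,"dx":0.035,"dy":0.072,"dz":0,"wx":0,"wy":0,"wz":-2},{"gripper":1,"dx":0.0525,"dy":0.108,"dz":0,"wx":0,"wy":0,"wz":-3},{"gripper":1,"dx":0.07,"dy":0.144,"dz":0,"wx":0,"wy":0,"wz":-3},{"gripper":1,"dx":0.0875,"dy":0.18,"dz":0,"wx":0,"wy":0,"wz":-3}]'
python3 -m inch '[{"gripper":1,"dx":0.005,"dy":0.01,"dz":0,"wx":0,"wy":0,"wz":0},{"gripper":1,"dx":0.005,"dy":0.01,"dz":0,"wx":0,"wy":0,"wz":0},{"gripper":1,"dx":0.005,"dy":0.01,"dz":0,"wx":0,"wy":0,"wz":0},{"gripper":1,"dx":0.005,"dy":0.01,"dz":0,"wx":0,"wy":0,"wz":0},{"gripper":1,"dx":0.005,"dy":0.01,"dz":0,"wx":0,"wy":0,"wz":0}]'
python3 look.py w2 130
```

```text
clock: 0.98
eef_pos: [398.5, -140.7, 225.5]
eef_rot: [3.141, -0.0, 0.242]
wrist_force: [0.7, -2.1, -0.0]
finger_gap: 94.2
finger_force: 0.0
clock: 1.4
eef_pos: [486.0, 39.5, 225.4]
eef_rot: [3.142, -0.0, 0.191]
wrist_force: [0.0, -0.8, -0.2]
finger_gap: 94.0
finger_force: 0.0
clock: 1.82
eef_pos: [490.3, 46.0, 225.6]
eef_rot: [3.141, -0.0, 0.189]
wrist_force: [0.0, 0.7, -0.1]
finger_gap: 93.8
finger_force: 0.0
1.8167 [490.32714896  46.01914611 225.59292629] [ 3.14146152e+00 -1.43002163e-04  1.89205364e-01] 93.77560978073751 [ 0.02307158  0.66983478 -0.07224984]
[175   0  48  15 482] [197.66390041   5.906639  ] [622.8832308  111.07034254 130.        ]
[242 157  10  12 112] [246.26785714 162.65178571] [510.20430856  51.69306498 130.        ]
[236 178  20  16 301] [245.6179402  185.28571429] [490.74814323  48.56939349 130.        ]
```

View pics/w2.png

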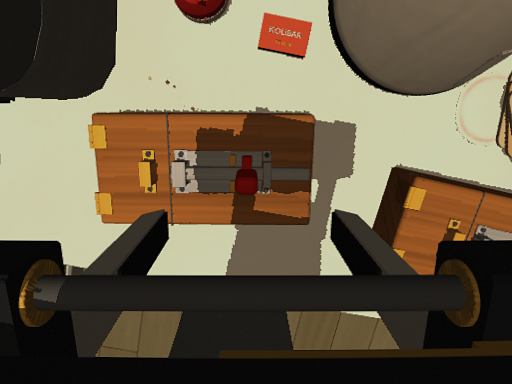

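The wrist view shows the red knob top at (246,185), between the fingers, with the box edges level in the image, so the yaw is right. The keeper is at (148,172). I'll go down and close.

```bash
python3 -m inch '[{"gripper":1,"dx":0,"dy":0.0025,"dz":-0.03,"wx":0,"wy":0,"wz":0},{"gripper":1,"dx":0,"dy":0.0025,"dz":-0.06,"wx":0,"wy":0,"wz":0},{"gripper":1,"dx":0,"dy":0.0025,"dz":-0.09,"wx":0,"wy":0,"wz":0},{"gripper":1,"dx":0,"dy":0.0025,"dz":-0.115,"wx":0,"wy":0,"wz":0},{"gripper":1,"dx":0,"dy":0.0025,"dz":-0.128,"wx":0,"wy":0,"wz":0}]' 20
python3 -m inch '[{"gripper":0,"dx":0,"dy":0,"dz":0,"wx":0,"wy":0,"wz":0},{"gripper":0,"dx":0,"dy":0,"dz":0,"wx":0,"wy":0,"wz":0},{"gripper":0,"dx":0,"dy":0,"dz":0,"wx":0,"wy":0,"wz":0},{"gripper":0,"dx":0,"dy":0,"dz":0,"wx":0,"wy":0,"wz":0},{"gripper":0,"dx":0,"dy":0,"dz":0,"wx":0,"wy":0,"wz":0}]' 20
python3 -m inch '[{"gripper":0,"dx":0,"dy":0,"dz":0,"wx":0,"wy":0,"wz":0},{"gripper":0,"dx":0,"dy":0,"dz":0,"wx":0,"wy":0,"wz":0},{"gripper":0,"dx":0,"dy":0,"dz":0,"wx":0,"wy":0,"wz":0},{"gripper":0,"dx":0,"dy":0,"dz":0,"wx":0,"wy":0,"wz":0},{"gripper":0,"dx":0,"dy":0,"dz":0,"wx":0,"wy":0,"wz":0}]' 20
```

```text
clock: 2.28
eef_pos: [489.2, 48.9, 94.8]
eef_rot: [-3.141, 0.003, 0.19]
wrist_force: [-0.6, -0.3, 0.2]
finger_gap: 93.9
finger_force: 0.0
clock: 2.7
eef_pos: [491.2, 49.7, 98.5]
eef_rot: [3.141, -0.002, 0.191]
wrist_force: [0.0, 0.3, -0.6]
finger_gap: 63.7
finger_force: 0.0
clock: 3.12
eef_pos: [490.7, 49.8, 97.5]
eef_rot: [3.142, -0.0, 0.191]
wrist_force: [-0.5, -0.3, 0.2]
finger_gap: 30.8
finger_force: 0.0
```

```bash
python3 -m inch '[{"gripper":0,"dx":0,"dy":0,"dz":0,"wx":0,"wy":0,"wz":0},{"gripper":0,"dx":0,"dy":0,"dz":0,"wx":0,"wy":0,"wz":0},{"gripper":0,"dx":0,"dy":0,"dz":0,"wx":0,"wy":0,"wz":0},{"gripper":0,"dx":0,"dy":0,"dz":0,"wx":0,"wy":0,"wz":0},{"gripper":0,"dx":0,"dy":0,"dz":0,"wx":0,"wy":0,"wz":0}]' 20
python3 -m inch '[{"gripper":0,"dx":0,"dy":0,"dz":0.003,"wx":0,"wy":0,"wz":0},{"gripper":0,"dx":0,"dy":0,"dz":0.006,"wx":0,"wy":0,"wz":0},{"gripper":0,"dx":0,"dy":0,"dz":0.01,"wx":0,"wy":0,"wz":0},{"gripper":0,"dx":0,"dy":0,"dz":0.0135,"wx":0,"wy":0,"wz":0},{"gripper":0,"dx":0,"dy":0,"dz":0.0135,"wx":0,"wy":0,"wz":0}]' 20
```

```text
clock: 3.53
eef_pos: [490.7, 49.8, 97.4]
eef_rot: [3.142, -0.0, 0.191]
wrist_force: [0.4, -0.6, -0.2]
finger_gap: 19.9
finger_force: 20.0
clock: 3.95
eef_pos: [490.7, 49.8, 111.7]
eef_rot: [3.142, -0.0, 0.191]
wrist_force: [0.0, -1.0, -0.9]
finger_gap: 19.8
finger_force: 20.0
```

The gap is 20 mm and the grip lifted about 14 mm. Next I slide it along the bolt.

```bash
python3 -m inch '[{"gripper":0,"dx":-0.0011,"dy":0.0059,"dz":0,"wx":0,"wy":0,"wz":0},{"gripper":0,"dx":-0.0023,"dy":0.0118,"dz":0,"wx":0,"wy":0,"wz":0},{"gripper":0,"dx":-0.0034,"dy":0.0177,"dz":0,"wx":0,"wy":0,"wz":0},{"gripper":0,"dx":-0.0046,"dy":0.0235,"dz":0,"wx":0,"wy":0,"wz":0},{"gripper":0,"dx":-0.0057,"dy":0.0294,"dz":0,"wx":0,"wy":0,"wz":0}]' 20
python3 -m inch '[{"gripper":0,"dx":-0.0004,"dy":0.002,"dz":0,"wx":0,"wy":0,"wz":0},{"gripper":0,"dx":-0.0008,"dy":0.004,"dz":0,"wx":0,"wy":0,"wz":0},{"gripper":0,"dx":-0.0012,"dy":0.006,"dz":0,"wx":0,"wy":0,"wz":0},{"gripper":0,"dx":-0.0016,"dy":0.008,"dz":0,"wx":0,"wy":0,"wz":0},{"gripper":0,"dx":-0.0016,"dy":0.008,"dz":0,"wx":0,"wy":0,"wz":0}]' 20
```

```text
clock: 4.37
eef_pos: [485.0, 80.0, 111.0]
eef_rot: [3.142, -0.001, 0.191]
wrist_force: [3.8, -1.2, -0.7]
finger_gap: 19.7
finger_force: 20.0
clock: 4.78
eef_pos: [483.6, 87.6, 111.1]
eef_rot: [-3.141, -0.001, 0.191]
wrist_force: [5.3, 2.7, -1.1]
finger_gap: 20.2
finger_force: 20.0
```

```bash
python3 -m inch '[{"gripper":0,"dx":0.0003,"dy":0.001,"dz":0,"wx":0,"wy":0,"wz":0},{"gripper":0,"dx":0.0003,"dy":0.002,"dz":0,"wx":0,"wy":0,"wz":0},{"gripper":0,"dx":0.0003,"dy":0.003,"dz":0,"wx":0,"wy":0,"wz":0},{"gripper":0,"dx":0.0003,"dy":0.003,"dz":0,"wx":0,"wy":0,"wz":0},{"gripper":0,"dx":0.0003,"dy":0.003,"dz":0,"wx":0,"wy":0,"wz":0}]' 20
```

```text
clock: 5.2
eef_pos: [483.5, 89.1, 110.8]
eef_rot: [3.14, 0.001, 0.191]
wrist_force: [2.5, -10.4, -0.5]
finger_gap: 20.1
finger_force: 20.0
```

It reached the hard stop, with a 10 N reaction. I'll ease back 1.5 mm, lower the grip and release.

```bash
python3 -m inch '[{"gripper":0,"dx":0.0003,"dy":-0.0015,"dz":-0.003,"wx":0,"wy":0,"wz":0},{"gripper":0,"dx":0.0003,"dy":-0.0015,"dz":-0.006,"wx":0,"wy":0,"wz":0},{"gripper":0,"dx":0.0003,"dy":-0.0015,"dz":-0.01,"wx":0,"wy":0,"wz":0},{"gripper":0,"dx":0.0003,"dy":-0.0015,"dz":-0.0135,"wx":0,"wy":0,"wz":0},{"gripper":0,"dx":0.0003,"dy":-0.0015,"dz":-0.0135,"wx":0,"wy":0,"wz":0}]' 20
python3 -m inch '[{"gripper":0.6,"dx":0,"dy":0,"dz":0,"wx":0,"wy":0,"wz":0},{"gripper":0.6,"dx":0,"dy":0,"dz":0,"wx":0,"wy":0,"wz":0},{"gripper":0.6,"dx":0,"dy":0,"dz":0,"wx":0,"wy":0,"wz":0},{"gripper":0.6,"dx":0,"dy":0,"dz":0,"wx":0,"wy":0,"wz":0},{"gripper":0.6,"dx":0,"dy":0,"dz":0,"wx":0,"wy":0,"wz":0}]' 20
python3 -m inch '[{"gripper":0.6,"dx":0,"dy":0,"dz":0.02,"wx":0,"wy":0,"wz":0},{"gripper":0.6,"dx":0,"dy":0,"dz":0.05,"wx":0,"wy":0,"wz":0},{"gripper":0.6,"dx":0,"dy":0,"dz":0.08,"wx":0,"wy":0,"wz":0},{"gripper":0.6,"dx":0,"dy":0,"dz":0.11,"wx":0,"wy":0,"wz":0},{"gripper":0.6,"dx":0,"dy":0,"dz":0.128,"wx":0,"wy":0,"wz":0}]' 20
python3 look.py w3 130
python3 - <<'E'
from h import *
from cell import manip
im=manip.camera("scene")[150:330,140:340]
w=cv2.imread('pics/w3.png')[90:250,80:340]
cv2.imwrite('pics/e.png',np.vstack([cv2.resize(im,(333,300),interpolation=2),cv2.copyMakeBorder(cv2.resize(w,(333,205),interpolation=2),0,0,0,0,0)]))
E
```

```text
clock: 5.62
eef_pos: [483.7, 88.7, 97.1]
eef_rot: [-3.142, 0.001, 0.191]
wrist_force: [0.1, -1.9, -1.7]
finger_gap: 20.1
finger_force: 20.0
clock: 6.03
eef_pos: [483.9, 88.8, 97.4]
eef_rot: [-3.142, 0.0, 0.191]
wrist_force: [-0.2, -0.5, 0.6]
finger_gap: 49.6
finger_force: 0.0
clock: 6.45
eef_pos: [484.5, 88.8, 228.6]
eef_rot: [3.141, -0.003, 0.191]
wrist_force: [0.1, 1.2, 0.2]
finger_gap: 56.3
finger_force: 0.0
6.45 [484.48496287  88.82694539 228.64718034] [ 3.14141503 -0.00333914  0.1909739 ] 56.253808107673386 [0.06103302 1.18121205 0.24195897]
[215   0  51  19 687] [239.78165939   7.3580786 ] [623.21825232 122.4902135  130.        ]
[312  41  25  12  63] [323.58730159  46.52380952] [607.76022718  51.70585719 130.        ]
[245 159  10  12 112] [249.17857143 164.45535714] [503.08789235  91.7753719  130.        ]
[239 179  21  17 310] [249.03870968 186.93870968] [483.6071034   88.12552345 130.        ]
```

View pics/e.png

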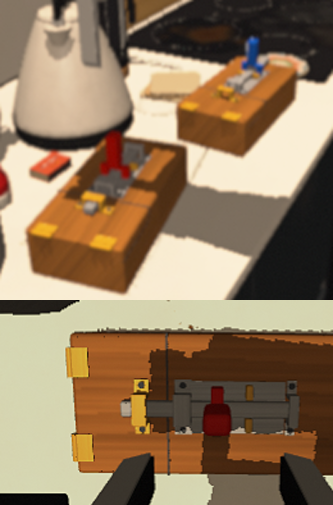

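In the wrist crop the bolt end comes out through the brass keeper at (125,408). The red grip at (217,415) is past the bump at (249,425), and the scene crop shows the blue bolt unchanged. On release the tool was back at the height where it first gripped the knob, so the grip is down. I'll let the arm settle and hand in.

```bash
python3 -m inch '[{"gripper":0.6,"dx":0,"dy":0,"dz":0,"wx":0,"wy":0,"wz":0},{"gripper":0.6,"dx":0,"dy":0,"dz":0,"wx":0,"wy":0,"wz":0},{"gripper":0.6,"dx":0,"dy":0,"dz":0,"wx":0,"wy":0,"wz":0},{"gripper":0.6,"dx":0,"dy":0,"dz":0,"wx":0,"wy":0,"wz":0},{"gripper":0.6,"dx":0,"dy":0,"dz":0,"wx":0,"wy":0,"wz":0}]' && python3 -c "
from cell import manip
print(manip.sign_off())"
```

```text
clock: 6.97
eef_pos: [483.8, 88.7, 224.7]
eef_rot: [-3.141, 0.001, 0.191]
wrist_force: [0.1, -1.4, -0.3]
finger_gap: 56.4
finger_force: 0.0
the job is handed in; nothing more can be done
None
```

The red bolt is slid home to its stop through the keeper, its grip is down behind the bump and released, and the blue bolt was not touched; I handed the job in at about 7 s, and no verdict came back.

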